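# Show-check the lever-lid props box

## Task

Before curtain-up, show the overhead camera that both dice are in the pine props box: press the box's brass lever down with the fingertips until the lid stands fully open, and keep it open for two to three seconds. Then let the lever rise slowly under your fingers so that the lid eases down without slamming, until it is fully shut. Work the lid by the lever alone, never touching the lid itself, grip and lift nothing, and leave the stopper, watch and mirror where they lie.

Things in the scene. Friction and masses are not known exactly. Their poses are not given: they have to be found in the camera images.
- box: pine props box on a dark plinth, fixed to the table but at a different place and yaw in each run; 170 mm along its own x, 210 mm along its y, 157 mm high with the lid shut. Origin: centre of its underside on the table; its own -x points towards the lever side, the lid hinge is along the +x top edge. The inside is open at the top once the lid is up, floor 52 mm above the table
- pedal_top (a point): centre of the upper face of the lever's brass pad: 50 mm along the box's x, 60 mm along its y, 8 mm thick, 193 mm from the box origin on its -x side. At rest 63 mm above the table, pad sloping up 0.2 rad away from the box; fully down 22 mm above it, sloping down 0.14 rad (41 mm travel). Press straight down, fingers shut
- lever (a joint): angle of the lever about its pivot, 120 mm behind the pad's centre, level across the box; the pivot is 35 mm above the table. 0 = up at rest (lid shut), 0.34 rad = fully down at its stop (lid fully open). There is no spring: the weight of the lid pushes it back up, needing about 6 to 11 N on the pad at first and 2 to 4 N when fully down
- lid_angle (a joint): angle of the lid, linked to the lever: it turns 3.4 times as far. 0 = shut, about 1.16 rad = fully open. Let go, it falls and slams
- lid: the lid's pine panel with an amber tortoiseshell inlay, 166 x 214 x 10 mm; origin on the hinge line at its +x edge, 147 mm above the table; the panel runs 165 mm to -x from there when shut. It must not be touched by the robot; when open its front edge stands about 0.30 m above the table, leaning over the box
- die_a: ivory-coloured resin die, 20 mm cube, loose on the box floor; origin at the centre of its underside
- die_b: a second die like die_a
- stopper: cut-glass decanter stopper standing on its 50 mm wide head, plug up, 58 mm tall, loose; origin at the centre of its underside
- watch: brass pocket watch lying face up, 50 mm across, 12 mm thick, crown and bow along its own +x to 44 mm from the origin, loose; origin at the centre of its underside
- mirror: tortoiseshell hand mirror lying face up, loose: 12 mm thick, 110 mm disc centred 50 mm along its own +x, 22 mm wide handle to 115 mm along -x; origin on its underside

How it is judged:
By the outcome, as a careful person would: the job done as asked, in the order asked, and still so for the second after the job is handed in, with the robot touching nothing.
It also fails if it takes over 48 s, if anything falls off the work surface, if the arm or the gripper's body presses on something with over 40 N, if the wrist force passes 120 N, or if a joint passes its speed limit or range.

## Robot

A 7-joint arm with a two-finger parallel gripper is mounted at the origin on the work surface. World frame = base frame: x ahead of the robot, y to its left, z up, the work surface at z = 0. Lengths are in m, angles in rad, forces in N, time in s.
With the tool pointing down it reaches from about 0.4 to 0.875 m from the base axis. Payload 6.5 kg.
Tool frame: the origin (TCP) lies at the very end of the fingers, on their centre line; the grasp point (between the pads) lies 19 mm behind it; z points along the fingers, y is the direction in which the jaws open and shut (so a half turn about z gives the same grasp; the last joint's range is limited). The gripper opens to 88 mm and grips with 3 to 60 N. Pads are 18 mm wide; open, the fingers measure 123 mm over their backs; the gripper's body (75 mm by 187 mm) begins 45 mm behind the grasp point.
Start: joints at [1.203, 0.536, -0.004, 1.538, 0.003, 1.067, -0.071], TCP at [0.193, -0.621, 0.239] pointing down, gripper open.
Joint ranges: [-2.7, 2.7], [-0.37, 2.16], [-1.27, 1.26], [0.24, 2.4], [-1.31, 4.45], [0.19, 1.91], [-2.76, 2.76]. Speed limits (rad/s): [2.39, 2.39, 3.14, 3.14, 3.14, 3.14, 3.14].

## Interface

Orientations are given as a unit quaternion [w, x, y, z].
In Python, from bench import ctrl gives the robot as it stands.
- The arm moves only by the shell command python3 -m jog 'ROWS' [OPENING] [FORCE]. ROWS is JSON, a list of rows, each a list of 4 numbers: the shift along the tool's x, y, z in mm, then the turn about the tool's z in rad. A call has 1 to 12 rows; each row shifts and turns the commanded pose from where the row before left it, along the tool's axes as they then stand; what a row does not reach is not made up. A row lasts 1/12 s, in which the tool goes at most 41.7 mm and 7.16 degrees, less where a joint would pass 70% of its speed; a pose out of reach is approached as far as the arm can. A call is refused whole if a number of a shift passes 41.7 or a number of a turn 0.125, either way. A call with a gripper value outside its range is refused whole. OPENING is the finger opening in mm, from 0 to 88.1, set as the call begins (- or left out, the last holds). The fingers move at their own pace and stop on an object; FORCE is the grip in N (left out, the last holds). Time passes only in rows, so rows that do not move let the fingers close. It gives the time, the measured TCP pose, the force and the opening at its end, in the units of the state.
- ctrl.observe(): the state, without advancing time (a new reading comes with each control period).
- ctrl.read_camera(name): name is "side" or "top"; returns the picture (480x640x3 uint8, red, green, blue); there is no depth.
- ctrl.get_calibration(name): a dict with "vertical_fov" (degrees; the focal length in pixels is half the picture's height over the tangent of half this angle, whatever the lens; pixels are square), "cx", "cy" (the principal point, pixels), "pose" (4x4, takes a point from camera to world coordinates). Camera axes: x right, y up, looking along -z (the intrinsics and any distortion apply to the point x, -y, -z); pixel columns grow to the right and rows downward; lengths in m; the calibration is good to about 2 mm. A picture is of the moment at which its call begins. get_calibration takes no time and is no camera call.
- ctrl.job_done(): hands the job in, once; it reports no verdict.
The state is a dict: "time_s": time; "joint_positions": joint angles; "dq": joint speeds; "tau": joint torques, N m; "tcp_pos": TCP position; "orientation": TCP orientation; "contact_force": force on the tool from outside, world axes, zero at the start; "wrist_torque": the same for the moment, N m; "opening": finger opening in m.
Only numpy, scipy, OpenCV 4.12 (cv2) and the standard library are available. Lean on these libraries where they do the work, as an engineer would, in place of code of your own. Each camera call takes 0.05 s, during which the arm holds its last target. There are 200 camera calls.

## Working session

There is one attempt and no reset: what is moved stays moved. The work goes in short steps, Python scripts to look and compute and a shell command to move; the robot and the scene stay as the last step left them, time stands still between calls to the robot, and variables do not carry over. Pictures are saved under pics/ and viewed, about 8 in all and at most 12, crops included, and the job is handed in when it is done.

```bash
mkdir -p pics; python3 - <<'E'
from bench import ctrl
import cv2
for n in("side","top"):
    im=ctrl.read_camera(n); cv2.imwrite(f"pics/{n}0.png",im[:,:,::-1]); c=ctrl.get_calibration(n); print(n,c)
s=ctrl.observe()
for k in("time_s","tcp_pos","orientation","contact_force"):print(k,s[k])
E
```

```text
side {'vertical_fov': 44.209209519398, 'cx': 322.5797318257306, 'cy': 245.8824054664434, 'pose': array([[ 9.82587447e-01,  1.00572193e-01, -1.56227858e-01,
         4.14196215e-01],
       [-1.85800684e-01,  5.32426278e-01, -8.25833134e-01,
        -1.08762631e+00],
       [ 1.23968129e-04,  8.40480513e-01,  5.41841759e-01,
         7.50974483e-01],
       [ 0.00000000e+00,  0.00000000e+00,  0.00000000e+00,
         1.00000000e+00]])}
top {'vertical_fov': 56.16073761134834, 'cx': 329.5373671102015, 'cy': 240.54770017747632, 'pose': array([[ 0.02084583,  0.99455268, -0.10212945,  0.51635635],
       [-0.999753  ,  0.01994881, -0.00979675, -0.06652621],
       [-0.00770602,  0.10230844,  0.99472288,  1.08169238],
       [ 0.        ,  0.        ,  0.        ,  1.        ]])}
time_s 0.1
tcp_pos [ 0.19300652 -0.62013368  0.23793144]
orientation [-7.37482133e-04  9.88635022e-01  1.50333695e-01 -1.69361702e-04]
contact_force [-0.25041635 -0.20976369  0.95822308]
```

View pics/top0.png

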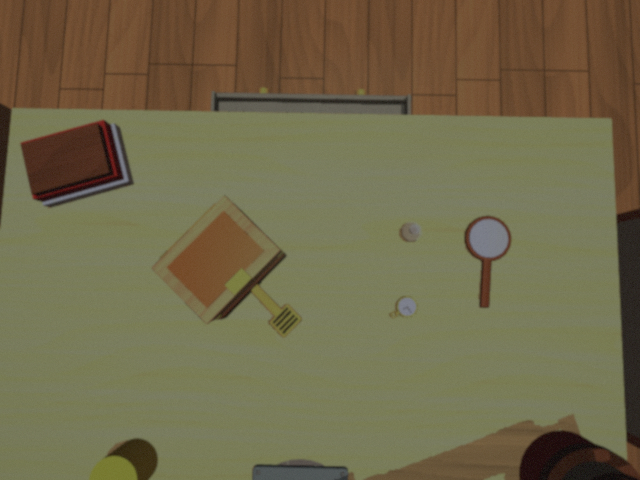

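View pics/side0.png

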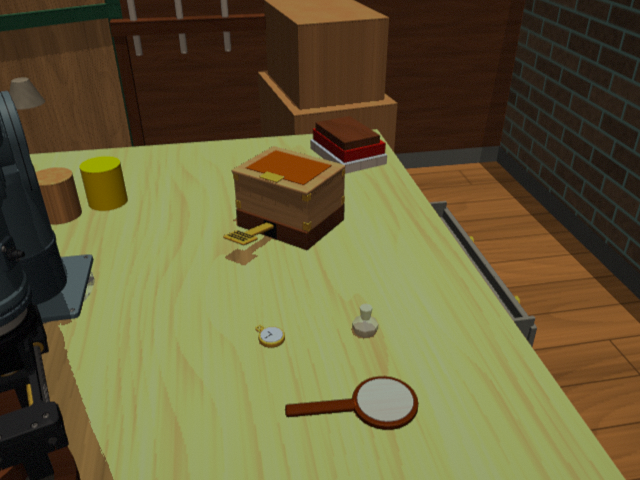

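The top view shows the box lid with corners at about (225,196), (285,255), (208,323) and (153,268), and the lever pad at (285,320). In the side view the pad is at about (241,236). The stopper, watch and mirror lie well to the right of the box.

```bash
cat > h.py <<'E'
import numpy as np, cv2
from bench import ctrl
def ray(n,uv):
    c=ctrl.get_calibration(n); f=240/np.tan(np.radians(c["vertical_fov"]/2)); P=np.array(c["pose"])
    return P[:3,3],P[:3,:3]@np.array([(uv[0]-c["cx"])/f,-(uv[1]-c["cy"])/f,-1])
def onz(n,uv,z):
    o,d=ray(n,uv); return o+d*(z-o[2])/d[2]
def tri(a,b):
    (o,d),(p,e)=ray("top",a),ray("side",b)
    t=np.linalg.lstsq(np.c_[d,-e],p-o,rcond=None)[0]; A=o+d*t[0];B=p+e*t[1]
    return (A+B)/2,np.linalg.norm(A-B)
def pix(n,X):
    c=ctrl.get_calibration(n); f=240/np.tan(np.radians(c["vertical_fov"]/2)); P=np.array(c["pose"])
    q=P[:3,:3].T@(np.array(X)-P[:3,3]); return c["cx"]-f*q[0]/q[2], c["cy"]+f*q[1]/q[2]
E
python3 - <<'E'
from h import *
C=[onz("top",p,.157) for p in((225,196),(285,255),(208,323),(153,268))]
C=np.array(C); print(C.round(3)); print([np.linalg.norm(C[i]-C[i-1]).round(3) for i in range(4)], "centre",C.mean(0))
p=onz("top",(285.5,320),.063); print("pad",p,"tri",tri((285.5,320),(241,236)))
d=C.mean(0)-p; print("dist",np.hypot(*d[:2]),"yaw c-p",np.arctan2(d[1],d[0]))
for a,b in((0,3),(1,2)): e=C[b]-C[a]; print("edge y",np.arctan2(-e[0],e[1]))
for a,b in((3,0),(2,1)): e=C[b]-C[a]; print("edge",np.arctan2(e[1],e[0]))
t=cv2.imread("pics/top0.png")[180:345,140:310]; s=cv2.imread("pics/side0.png")[140:260,215:355]
t=cv2.resize(t,None,fx=2.4,fy=2.4,interpolation=cv2.INTER_CUBIC); s=cv2.resize(s,(392,336),interpolation=cv2.INTER_CUBIC)
s=cv2.copyMakeBorder(s,0,t.shape[0]-336,0,0,0)
cv2.imwrite("pics/crop.png",np.hstack([t,s])); print(t.shape)
E
```

```text
[[0.701 0.163 0.157]
 [0.58  0.034 0.157]
 [0.438 0.186 0.157]
 [0.547 0.305 0.157]]
[np.float64(0.209), np.float64(0.177), np.float64(0.208), np.float64(0.161)] centre [0.56628977 0.17197098 0.157     ]
pad [0.4402912  0.03830101 0.063     ] tri (array([0.44171466, 0.03843133, 0.06040599]), np.float64(0.0032347863242121913))
dist 0.1836934968159072 yaw c-p 0.8149326134974821
edge y 0.8245308296027563
edge y 0.7490039225636494
edge -0.7462654971921404
edge -0.8217924042312472
(396, 408, 3)
```

View pics/crop.png

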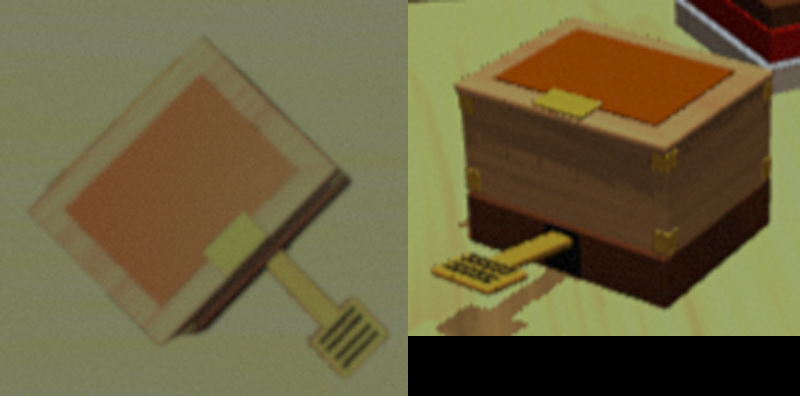

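The crop confirms the pad centre at about (284.5,320.5) in the top view. Box yaw is about 0.81 and the pad lies near (0.441, 0.038). I'll shut the fingers and move to above the pad.

```bash
python3 -m jog '[[8,-6,0,0],[18,-13,0,0],[24,-17,0,0],[26,-18,0,0],[28,-20,0,0],[28,-20,0,0],[28,-20,0,0],[28,-20,0,0],[26,-18,0,0],[24,-17,0,0],[22,-15,0,0],[18,-12,0,0]]' 0 20
python3 -m jog '[[0,0,0,-0.05],[0,0,0,-0.1],[0,0,0,-0.1],[0,0,0,-0.1],[0,0,0,-0.1],[0,0,0,-0.058],[0,0,0,0],[0,0,0,0]]'
cat >> h.py <<'E'
def togo(T,yaw):
    s=ctrl.observe(); from scipy.spatial.transform import Rotation as R
    q=s["orientation"]; M=R.from_quat([q[1],q[2],q[3],q[0]]).as_matrix()
    a=np.arctan2(M[1,0],M[0,0])
    print("t",round(s["time_s"],2),"tcp",np.round(s["tcp_pos"],4),"shift mm",(M.T@(np.array(T)-s["tcp_pos"])*1000).round(1),"turn",round(-(yaw-a),3),"tilt",M[:,2].round(3),"F",np.round(s["contact_force"],1),"op",round(s["opening"],4),"q",np.round(s["joint_positions"],2))
E
python3 -c "
from h import *
togo([.441,.038,.238],.81)"
```

```text
time_s: 1.1
tcp_pos: [0.4018, -0.3477, 0.2387]
orientation: [-0.0, 0.988, 0.152, 0.0]
contact_force: [-0.6, -0.6, 0.8]
opening: 0.0105
time_s: 1.77
tcp_pos: [0.4003, -0.3502, 0.2386]
orientation: [-0.0, 0.919, 0.393, -0.0]
contact_force: [-0.6, -0.5, 0.5]
opening: 0.0006
t 1.77 tcp [ 0.4003 -0.3502  0.2386] shift mm [ 308.8 -238.7    0.7] turn -0.002 tilt [-0.  0. -1.] F [-0.6 -0.5  0.5] op 0.0006 q [ 0.81  0.35 -0.21  1.84  0.09  0.96 -0.21]
```

```bash
python3 -m jog '[[8,-6,0,0],[18,-14,0,0],[26,-20,0,0],[28,-22,0,0],[30,-23,0,0],[30,-23,0,0],[30,-23,0,0],[30,-23,0,0],[30,-23,0,0],[28,-22,0,0],[26,-20,0,0],[16,-13,0,0]]'
python3 -m jog '[[8.8,-6.7,10,0],[0,0,30,0],[0,0,35,0],[0,0,30,0],[0,0,20,0],[0,0,10,0],[0,0,5,0],[0,0,0,0],[0,0,0,0]]'
python3 - <<'E'
from h import *
togo([.441,.038,.085],.81)
ims=[]
for n in("top","side"):
    im=ctrl.read_camera(n)[:,:,::-1].copy(); p=pix(n,ctrl.observe()["tcp_pos"]); print(n,p)
    cx,cy=int(p[0]),int(p[1]); ims.append(cv2.resize(im[cy-55:cy+55,cx-65:cx+65],(390,330),interpolation=cv2.INTER_CUBIC))
cv2.imwrite("pics/above.png",np.hstack(ims))
E
```

```text
time_s: 2.77
tcp_pos: [0.4387, 0.0308, 0.239]
orientation: [-0.0, 0.919, 0.395, 0.0]
contact_force: [0.3, -0.1, 0.5]
opening: 0.0006
time_s: 3.52
tcp_pos: [0.4411, 0.0377, 0.0996]
orientation: [0.0, 0.919, 0.394, 0.001]
contact_force: [-0.4, 0.5, 0.2]
opening: 0.0003
t 3.52 tcp [0.4411 0.0377 0.0996] shift mm [ 0.1 -0.3 14.6] turn -0.0 tilt [ 0.001  0.    -1.   ] F [-0.4  0.5  0.2] op 0.0003 q [ 0.14  0.45 -0.39  2.15  0.31  0.59 -1.23]
top (np.float64(284.01981196486804), np.float64(320.74537161629337))
side (np.float64(238.8017233581612), np.float64(220.80561154234792))
```

View pics/above.png

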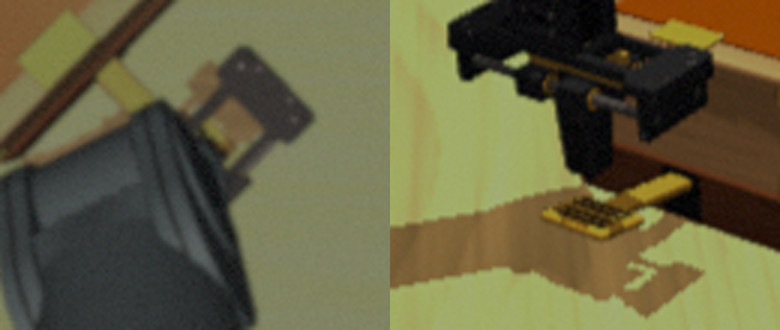

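The fingers are centred over the pad and the body is clear of the lid. Next: approach, then press slowly.

```bash
python3 -m jog '[[0,0,8,0],[0,0,10,0],[0,0,8,0],[0,0,4,0],[0,0,2,0],[0,0,1.5,0],[0,0,1.5,0],[0,0,1,0]]'
python3 -m jog '[[0,0,1,0],[0,0,1,0],[0,0,1.5,0],[0,0,1.5,0],[0,0,1.5,0],[0,0,1.5,0],[0,0,1.5,0],[0,0,1.5,0]]'
python3 -c "
from h import *
togo([.441,.038,.022],.81)"
```

```text
time_s: 4.28
tcp_pos: [0.4395, 0.0369, 0.0628]
orientation: [0.0, 0.919, 0.394, -0.001]
contact_force: [-5.5, -1.7, 11.1]
opening: 0.0008
time_s: 4.95
tcp_pos: [0.4382, 0.0356, 0.0516]
orientation: [0.001, 0.919, 0.393, -0.003]
contact_force: [-5.6, -3.9, 10.7]
opening: 0.0006
t 4.95 tcp [0.4382 0.0356 0.0516] shift mm [ 3.8  0.4 29.5] turn -0.001 tilt [-0.005 -0.003 -1.   ] F [-5.6 -3.9 10.7] op 0.0006 q [ 0.09  0.55 -0.33  2.17  0.38  0.48 -1.29]
```

```bash
python3 -m jog '[[0,0,1.5,0],[0,0,1.5,0],[0,0,1.5,0],[0,0,1.5,0],[0,0,1.5,0],[0,0,1.5,0],[0,0,1.5,0],[0,0,1.5,0]]'
python3 -m jog '[[0,0,1.5,0],[0,0,1.5,0],[0,0,1.5,0],[0,0,1.5,0],[0,0,1,0],[0,0,1,0]]'
python3 - <<'E'
from h import *
togo([.441,.038,.022],.81)
cv2.imwrite("pics/open1.png",np.hstack([ctrl.read_camera(n)[140:350,130:400,::-1] for n in("top","side")]))
E
```

```text
time_s: 5.62
tcp_pos: [0.4381, 0.0354, 0.0394]
orientation: [0.001, 0.919, 0.393, -0.003]
contact_force: [-6.0, -5.2, 8.1]
opening: 0.0003
time_s: 6.12
tcp_pos: [0.4383, 0.0356, 0.0314]
orientation: [0.001, 0.919, 0.393, -0.003]
contact_force: [-4.9, -3.8, 6.1]
opening: 0.0007
t 6.12 tcp [0.4383 0.0356 0.0314] shift mm [3.6 0.3 9.4] turn -0.001 tilt [-0.004 -0.003 -1.   ] F [-4.9 -3.8  6.1] op 0.0007 q [ 0.06  0.59 -0.3   2.17  0.4   0.44 -1.32]
```

View pics/open1.png

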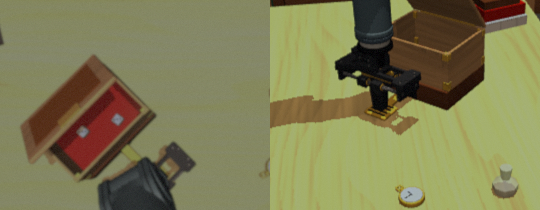

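The lid is mostly open: both dice show on the red floor, near top (213,272) and (248,260). I'll keep pressing until the lever reaches its stop.

```bash
python3 -m jog '[[0,0,1,0],[0,0,1,0],[0,0,1,0],[0,0,1,0],[0,0,1,0],[0,0,1,0],[0,0,1,0]]'
python3 -m jog '[[0,0,0.8,0],[0,0,0.8,0],[0,0,0.8,0],[0,0,0.6,0]]'
python3 -c "
from h import *
togo([.441,.038,.022],.81)"
```

```text
time_s: 6.8
tcp_pos: [0.4392, 0.0364, 0.0245]
orientation: [0.0, 0.919, 0.394, -0.001]
contact_force: [-3.0, -2.2, 4.0]
opening: 0.0002
time_s: 7.13
tcp_pos: [0.4399, 0.0368, 0.0227]
orientation: [0.001, 0.919, 0.394, -0.001]
contact_force: [-10.3, -4.3, 35.7]
opening: 0.0004
t 7.13 tcp [0.4399 0.0368 0.0227] shift mm [ 1.6 -0.   0.7] turn -0.0 tilt [-0.001 -0.002 -1.   ] F [-10.3  -4.3  35.7] op 0.0004 q [ 0.05  0.61 -0.29  2.17  0.42  0.41 -1.33]
```

```bash
python3 -m jog '[[0,0,-0.5,0],[0,0,0,0],[0,0,0,0],[0,0,0,0],[0,0,0,0],[0,0,0,0],[0,0,0,0],[0,0,0,0]]'
python3 - <<'E'
from h import *
togo([.441,.038,.022],.81)
cv2.imwrite("pics/open2.png",np.hstack([cv2.resize(ctrl.read_camera(n)[140:350,130:330,::-1],(400,420)) for n in("top","side")]))
E
```

```text
time_s: 7.8
tcp_pos: [0.4399, 0.0369, 0.0231]
orientation: [0.001, 0.919, 0.394, -0.001]
contact_force: [-8.5, -4.0, 23.0]
opening: 0.0006
t 7.8 tcp [0.4399 0.0369 0.0231] shift mm [1.6 0.  1.1] turn -0.0 tilt [-0.001 -0.002 -1.   ] F [-8.5 -4.  23. ] op 0.0006 q [ 0.05  0.61 -0.29  2.17  0.41  0.41 -1.33]
```

View pics/open2.png

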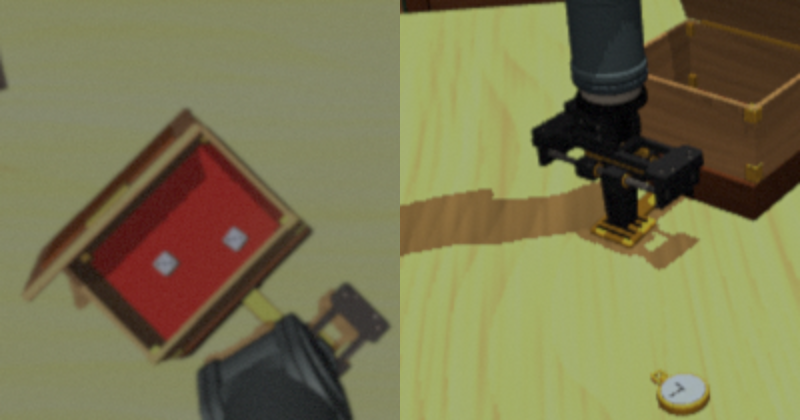

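The lid is fully open against the stop, and both dice are visible at top (212,272) and (247,259). I'll finish the hold at about 2.4 s in total, then ease the lever up.

```bash
python3 -m jog '[[0,0,0,0],[0,0,0,0],[0,0,0,0],[0,0,0,0],[0,0,0,0],[0,0,0,0],[0,0,0,0],[0,0,0,0],[0,0,0,0],[0,0,0,0],[0,0,0,0],[0,0,0,0]]'
python3 -m jog '[[0,0,0,0],[0,0,0,0],[0,0,0,0],[0,0,0,0],[0,0,-0.4,0],[0,0,-0.5,0],[0,0,-0.6,0],[0,0,-0.7,0],[0,0,-0.8,0],[0,0,-0.8,0],[0,0,-0.8,0],[0,0,-0.8,0]]'
python3 -m jog '[[0,0,-0.8,0],[0,0,-0.8,0],[0,0,-0.8,0],[0,0,-0.8,0],[0,0,-0.8,0],[0,0,-0.8,0],[0,0,-0.8,0],[0,0,-0.8,0],[0,0,-0.8,0],[0,0,-0.8,0],[0,0,-0.8,0],[0,0,-0.8,0]]'
python3 -c "
from h import *
togo([.441,.038,.064],.81)"
```

```text
time_s: 8.9
tcp_pos: [0.4399, 0.0369, 0.0231]
orientation: [0.001, 0.919, 0.394, -0.001]
contact_force: [-8.1, -4.2, 22.6]
opening: 0.0004
time_s: 9.9
tcp_pos: [0.4405, 0.0374, 0.0277]
orientation: [0.0, 0.919, 0.394, -0.0]
contact_force: [-2.2, -2.4, 4.7]
opening: 0.0004
time_s: 10.9
tcp_pos: [0.4403, 0.0372, 0.0374]
orientation: [0.0, 0.919, 0.394, -0.0]
contact_force: [-3.5, -4.1, 7.5]
opening: 0.0007
t 10.9 tcp [0.4403 0.0372 0.0374] shift mm [  1.1  -0.1 -26.6] turn -0.0 tilt [-0. -0. -1.] F [-3.5 -4.1  7.5] op 0.0007 q [ 0.07  0.58 -0.31  2.17  0.4   0.45 -1.31]
```

```bash
python3 -m jog '[[0,0,-0.8,0],[0,0,-0.8,0],[0,0,-0.8,0],[0,0,-0.8,0],[0,0,-0.8,0],[0,0,-0.8,0],[0,0,-0.8,0],[0,0,-0.8,0],[0,0,-0.8,0],[0,0,-0.8,0],[0,0,-0.8,0],[0,0,-0.8,0]]'
python3 -m jog '[[0,0,-0.6,0],[0,0,-0.6,0],[0,0,-0.6,0],[0,0,-0.6,0],[0,0,-0.6,0],[0,0,-0.6,0],[0,0,-0.6,0],[0,0,-0.6,0],[0,0,-0.6,0],[0,0,-0.6,0],[0,0,-0.6,0],[0,0,-0.6,0]]'
python3 -m jog '[[0,0,-0.4,0],[0,0,-0.4,0],[0,0,-0.4,0],[0,0,-0.4,0],[0,0,-0.4,0],[0,0,-0.4,0],[0,0,-0.4,0],[0,0,-0.4,0],[0,0,-0.4,0],[0,0,-0.4,0],[0,0,-0.4,0],[0,0,-0.4,0]]'
```

```text
time_s: 11.9
tcp_pos: [0.4407, 0.0375, 0.0472]
orientation: [0.0, 0.919, 0.394, 0.0]
contact_force: [-2.8, -0.9, 8.4]
opening: 0.0004
time_s: 12.9
tcp_pos: [0.4413, 0.0382, 0.0546]
orientation: [-0.0, 0.919, 0.394, 0.001]
contact_force: [-2.4, -1.3, 9.2]
opening: 0.0005
time_s: 13.9
tcp_pos: [0.4419, 0.0388, 0.0596]
orientation: [-0.0, 0.919, 0.394, 0.002]
contact_force: [-1.6, 0.1, 8.0]
opening: 0.0006
```

```bash
python3 -m jog '[[0,0,-0.3,0],[0,0,-0.3,0],[0,0,-0.3,0],[0,0,-0.3,0],[0,0,-0.3,0],[0,0,-0.3,0],[0,0,-0.3,0],[0,0,-0.3,0],[0,0,-0.3,0],[0,0,-0.3,0],[0,0,-0.3,0],[0,0,-0.3,0]]'
python3 -m jog '[[0,0,-0.3,0],[0,0,-0.3,0],[0,0,-0.3,0],[0,0,-0.3,0],[0,0,-0.3,0],[0,0,-0.3,0],[0,0,-0.3,0],[0,0,-0.3,0],[0,0,-0.3,0],[0,0,-0.3,0],[0,0,-0.3,0],[0,0,-0.3,0]]'
```

```text
time_s: 14.9
tcp_pos: [0.4425, 0.0393, 0.0634]
orientation: [-0.0, 0.919, 0.395, 0.002]
contact_force: [-1.2, 1.6, 8.1]
opening: 0.0006
time_s: 15.9
tcp_pos: [0.4399, 0.037, 0.0658]
orientation: [0.0, 0.919, 0.394, -0.001]
contact_force: [0.2, 0.2, 0.6]
opening: 0.001
```

Contact has faded to zero near 65 mm. I'll lift clear straight up, then away from the box.

```bash
python3 -m jog '[[0,0,-0.5,0],[0,0,-1,0],[0,0,-3,0],[0,0,-10,0],[0,0,-20,0],[0,0,-25,0],[0,0,-25,0],[0,0,-25,0],[0,0,-20,0],[0,0,-12,0],[0,0,-5,0],[0,0,0,0]]'
python3 -m jog '[[-8,6,0,0],[-16,12,0,0],[-24,18,0,0],[-24,18,0,0],[-24,18,0,0],[-24,18,0,0],[-24,18,0,0],[-20,15,0,0],[-10,8,0,0],[-4,3,0,0],[0,0,0,0],[0,0,0,0]]'
python3 - <<'E'
from h import *
togo([.441,.038,.064],.81)
T,S=[ctrl.read_camera(n)[:,:,::-1] for n in("top","side")]
for n,i in(("top",T),("side",S)):
    d=cv2.absdiff(i,cv2.imread(f"pics/{n}0.png"))
    print(n,[(r,d[a:b,c:e].max(),d[a:b,c:e].mean().round(2)) for r,(a,b,c,e) in (dict(box=(190,330,145,305),objs=(205,320,385,520)) if n=="top" else dict(box=(145,265,220,350),objs=(300,435,250,430))).items()])
cv2.imwrite("pics/end.png",np.hstack([cv2.resize(T,(400,300)),cv2.resize(S,(400,300))]))
E
```

```text
time_s: 16.9
tcp_pos: [0.441, 0.0374, 0.2139]
orientation: [0.001, 0.919, 0.394, 0.001]
contact_force: [0.4, -0.6, -0.1]
opening: 0.0003
time_s: 17.9
tcp_pos: [0.4145, -0.1829, 0.212]
orientation: [-0.001, 0.919, 0.394, -0.0]
contact_force: [-0.0, 0.2, 0.6]
opening: 0.0006
t 17.9 tcp [ 0.4145 -0.1829  0.212 ] shift mm [ 178.3 -132.8  148.2] turn 0.001 tilt [-0.001  0.001 -1.   ] F [-0.   0.2  0.6] op 0.0006 q [ 0.61  0.26 -0.34  2.05  0.11  0.85 -0.55]
top [('box', np.uint8(18), np.float64(6.61)), ('objs', np.uint8(104), np.float64(8.9))]
side [('box', np.uint8(167), np.float64(19.39)), ('objs', np.uint8(69), np.float64(9.69))]
```

View pics/end.png

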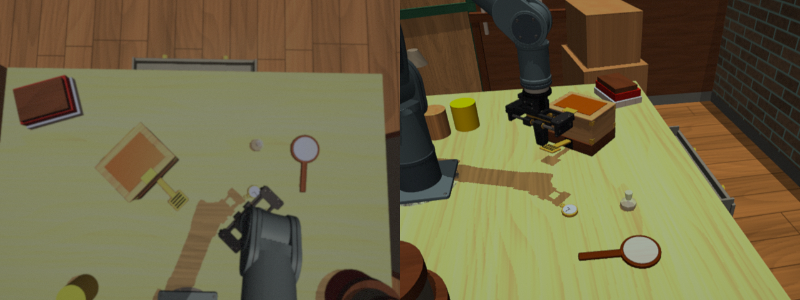

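The lid is fully shut and the lever is back up: the box area in the top view matches the first picture, apart from brightness and noise. The watch, stopper and mirror are where they were, and the arm is clear.

```bash
python3 -c "
from bench import ctrl
print(ctrl.job_done())"
```

```text
the job is handed in; nothing more can be done
None
```

The job is done and handed in at about 18 s. I pressed the lever with shut fingertips until it hit its stop, and the overhead view showed the lid fully open with both dice inside. I held it there about 2.4 s, then let the lever rise over about 6 s until the lid was shut.

**Lid:** Contact force stayed at about 5–9 N on the way up and faded to zero with the fingertips near 65 mm, so nothing suggested a slam. Afterwards the box area in the top view matched the first picture (largest pixel difference 18, brightness shift and noise).

**Other objects:** The stopper, watch and mirror look unmoved in the last pictures. I checked that by eye only, because the arm partly hid the watch from above and that pixel comparison was no use. The same goes for the side view of the box, where the arm stood in front of it.

**Forces:** The highest reading was about 37 N in total, briefly, when the fingertips pressed against the lever stop. I eased that to about 23 N for the hold.

**Measurement mismatch:** My box-to-pad distance came out at 184 mm against the stated 193 mm. I used the pad position found in both cameras instead, which agreed to about 3 mm.

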